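Sort the draining rack

ROBOT

A 6-joint arm with a two-finger parallel gripper is mounted at the origin on a cart in front of the work surface, level with it; the furniture and walls round the work are solid. World frame = base frame: x ahead of the robot, y to its left, z up, the work surface at z = 0. Lengths are in m, angles in rad, forces in N, time in s.
With the tool pointing down it reaches from about 0.375 to 0.975 m from the base axis. Payload 3.8 kg.
Tool frame: the origin (TCP) lies at the very end of the fingers, on their centre line; the grasp point (between the pads) lies 19 mm behind it; z points along the fingers, y is the line along which they close (so a half turn about z gives the same grasp; the last joint's range is limited). The gripper opens to 85 mm and grips with 20 to 120 N. Pads are 22 mm wide; open, the fingers measure 114 mm over their backs; the gripper's body (76 mm by 85 mm) begins 54 mm behind the grasp point. The pads swing forward as they close: fully open they stand 13 mm farther back than shut.
Start: joints at [1.308, 0.264, 1.604, -0, 1.274, -0.037], TCP at [0.151, 0.658, 0.231] pointing down, gripper open.
Joint ranges: [-2.63, 2.63], [-0.94, 2.18], [0.31, 2.57], [-1.31, 4.45], [0, 2.66], [-2.55, 2.55]. Speed limits (rad/s): [2.57, 2.57, 3.14, 3.14, 3.14, 3.14].

INTERFACE

Orientations are given as a rotation vector (axis times angle).
In Python, from workcell import read_state, read_camera, calibration, finish_job gives the robot as it stands.
- The arm moves only by the tool step_arm, never from a script. Its argument "commands" is a list of rows, each an object of numbers: "fingers": the gripper's target within -1 to 1 (shut at 1, half-way at 0, fully open at -1); "dx", "dy", "dz": the shift along the tool's x, y, z in m; "roll": the turn about the tool's z in degrees. In form: [{"fingers": .., "dx": .., "dy": .., "dz": .., "roll": ..}, ...]. A call has 1 to 8 rows; each row is the pose to reach, as a shift and turn from the pose commanded when the call began, along the tool's axes at that moment; what a row does not reach only later rows make up. A row lasts 1/8 s, in which the tool goes at most 62.5 mm and 10.7 degrees, less where a joint would pass 70% of its speed; a pose out of reach is approached as far as the arm can. A call with a gripper value outside its range is refused whole. The fingers move at their own pace and stop on an object; "squeeze" is the grip in N (left out, the last holds). Time passes only in rows, so rows that repeat a pose let the fingers close. It gives the time, the measured TCP pose, the force, the opening and the grip force at its end, in the units of the state.
- read_state(): the state, without advancing time (a new reading comes with each control period).
- read_camera(name): name is "scene" or "top" or "wrist"; returns (picture, depth): 400x640x3 uint8, blue, green, red; 400x640 float32, m along the optical axis (not along the pixel's ray), 0 where there is no reading.
- calibration(name): a dict with "intrinsics" (3x3 intrinsics, pixels), "world_to_cam" (4x4, takes a point from world to camera coordinates). Camera axes: x right, y up, looking along -z (the intrinsics and any distortion apply to the point x, -y, -z); pixel columns grow to the right and rows downward; lengths in m; the calibration is good to about 2 mm. A picture is of the moment at which its call begins: read the wrist's pose just before it. calibration takes no time and is no camera call; for the wrist camera it gives the pose at the moment of the call.
- finish_job(): hands the job in; it is judged then, once.
The state is a dict: "time": time; "q": joint angles; "joint_vel": joint speeds; "joint_torque": joint torques, N m; "tool_pos": TCP position; "tcp_rot": TCP orientation; "wrist_force": force on the tool from outside, world axes, zero at the start; "torque": the same for the moment, N m; "width": opening from 0.0 (shut) to 1.0 (fully open); "grip_force": force on a finger pad.
Only numpy, scipy, OpenCV 4.12 (cv2) and the standard library are available. Lean on these libraries where they do the work, as an engineer would, in place of code of your own. Each camera call takes 0.05 s, during which the arm holds its last target. There are 200 camera calls.

TASK

The glass counting chamber was laid in the wrong bay of the sloped draining rack: move it to the bay with the blue tag, then lay the white slide mailer from the bench in the bay with the orange tag, where the chamber was. Each must rest flat on both rods, in the middle of its bay, square to the rods with its long side up the slope and its lower end close to the stop rail. Lay them down gently without dropping either, and leave the forceps, timer, bottle and dropper where they are.

Things in the scene. Friction and masses are not known exactly. Their poses are not given: they have to be found in the camera images.
- drain_rack: Fixed draining rack: grey drip tray 124 x 262 mm (walls 11 mm, floor 4 mm high), two steel rods above. Origin: centre of its underside, on the bench. x: horizontal, up-slope, away from the robot; y: along the rods; z up. Things lie across the rods on a plane that rises 20 degrees towards +x, 55 mm high at x = 0. Yaw varies by 0.45 rad either way.
- low_rod (a point): Point of the sloping plane on the low rod (8 mm diameter), mid-length: 25 mm down the slope from the rack's x = 0. Axes as the rack's. Three bays are centred at y = -72, 0 and +72 mm, divided by black collars (14 mm diameter, 4 mm wide) on the rods at y = -36 and +36 mm. Steel end plates stand at y = -125 and +125 mm, their tops level with the plane.
- high_rod (a point): The same point on the high rod (8 mm diameter), 25 mm up the slope from the rack's x = 0. Between the rods there is nothing down to the tray.
- stop_rail (a point): Mid-length point on the axis of the stop rail, a steel rod of 6 mm diameter parallel to the low rod on its down-slope side. Its inner face is 42 mm down the slope from the rack's x = 0; it stands 6 mm above the plane and keeps things from sliding off.
- bay_blue (a point): Centre of the free bay, marked by a plain blue plastic clip (34 mm wide, 24 mm high) on the front wall of the tray: a point on the sloping plane, 55 mm above the bench, mid-way between the rods. Axes as the rack's (x horizontally up-slope, y along the rods, z up), not tilted. Which of the three bays it is varies.
- bay_orange (a point): The same point, with the same axes, for the bay with the orange clip, in which the counting chamber lies at the start. Which bay it is varies.
- chamber_center (a point): Centre of the loose glass counting chamber, a clear plate 33 x 75 x 4 mm, 0.018 kg. x across its 33 mm width, y along its length, z out of its upper face. At the start it lies across the rods in the orange bay, on the 20 degree slope. Grasp it across its width at mid-length; fingertips may reach below it between the rods.
- mailer_center (a point): Centre of the loose white plastic slide mailer, 90 x 35 x 16 mm (its solid shape is 88 x 34 x 14 mm; this point is 7 mm above its underside). x along its length, y across its width, z up. It lies flat on the bench, left or right of the rack, at any heading. 0.02 to 0.04 kg.
- forceps: Bystander: loose steel forceps 126 x 18 x 8 mm lying across the rods in the third bay, length (x) along the slope. Origin: centre of its underside.
- lab_timer: Bystander: white lab timer 66 x 64 x 28 mm on the bench, on the other side of the rack from the mailer. Origin: centre of its underside.
- reagent_bottle: Bystander: brown bottle with white cap, 60 mm diameter, 117 mm high, standing to the right of the rack. Origin: centre of its underside.
- stain_dropper: Bystander: small clear bottle with blue cap, 31 mm diameter, 56 mm high, standing to the left of the rack. Origin: centre of its underside.
Mind the look-alikes: they are no part of the job. Of the things like the part that bears chamber_center, leave any that is green; of the rest the smaller one is meant. Of the things that look like the part that bears bay_orange, take the one that is farthest from the robot's base at the start.

How it is judged:
By the outcome, as a careful person would: the job done as asked, in the order asked, and still so for the second after the job is handed in, with the robot touching nothing.
It also fails if it takes over 58 s, if anything falls off the work surface, if the arm or the gripper's body presses on something with over 40 N, if the wrist force passes 120 N, or if a joint passes its speed limit or range.

## Working session

There is one attempt and no reset: what is moved stays moved. The work goes in short steps, Python scripts to look and compute and a tool call to move; the robot and the scene stay as the last step left them, time stands still between calls to the robot, and variables do not carry over. Pictures are saved under pics/ and viewed, at most 10 in all, crops included, and the job is handed in when it is done.

Besides the shell and the picture viewer there is one more tool, called after "Request:" as a command line: name --argument value ..., lists and objects as JSON in quotes. step_arm: Moves the arm, as the interface text tells. Its arguments: {"type":"object","properties":{"commands":{"type":"array","items":{"type":"object","properties":{"fingers":{"type":"number"},"dx":{"type":"number"},"dy":{"type":"number"},"dz":{"type":"number"},"roll":{"type":"number"}}}},"squeeze":{"type":"number"}},"required":["commands"]}

```bash
mkdir -p pics
cat > h.py <<'E'
import numpy as np,cv2
from workcell import *
from scipy.spatial.transform import Rotation as R
def cam(n):
    c=calibration(n);p,d=read_camera(n);return p,d,c
def world(d,c):
    K=np.array(c["intrinsics"]);T=np.linalg.inv(np.array(c["world_to_cam"]))
    v,u=np.mgrid[:d.shape[0],:d.shape[1]]
    P=np.stack([(u-K[0,2])/K[0,0]*d,-(v-K[1,2])/K[1,1]*d,-d],-1)
    W=P@T[:3,:3].T+T[:3,3];W[d<=0]=np.nan;return W
def proj(pts,c):
    K=np.array(c["intrinsics"]);T=np.array(c["world_to_cam"])
    p=np.atleast_2d(pts)@T[:3,:3].T+T[:3,3];p=p*[1,-1,-1];q=p@K.T;return q[:,:2]/q[:,2:]
E
python3 - <<'E'
from h import *
for n in("top","scene"):
    p,d,c=cam(n);np.savez(n+"0.npz",p=p,d=d,W=world(d,c));cv2.imwrite(f"pics/{n}0.png",p);print(c.keys(),[ (k,np.round(v,3).tolist()) for k,v in c.items()])
s=read_state();print(s["tool_pos"],s["tcp_rot"])
E
```

```text
dict_keys(['intrinsics', 'world_to_cam']) [('intrinsics', [[362.47, 0.0, 314.916], [0.0, 362.47, 196.173], [0.0, 0.0, 1.0]]), ('world_to_cam', [[0.011, -1.0, -0.015, 0.02], [0.985, 0.009, 0.173, -0.602], [-0.172, -0.017, 0.985, -1.002], [0.0, 0.0, 0.0, 1.0]])]
dict_keys(['intrinsics', 'world_to_cam']) [('intrinsics', [[363.279, 0.0, 323.334], [0.0, 363.279, 202.037], [0.0, 0.0, 1.0]]), ('world_to_cam', [[0.887, -0.461, 0.013, -0.522], [0.227, 0.461, 0.858, -0.197], [-0.402, -0.758, 0.514, -0.656], [0.0, 0.0, 0.0, 1.0]])]
[0.15095157 0.6572206  0.23006618] [-0.35395915 -3.12125747  0.00319931]
```

View pics/top0.png

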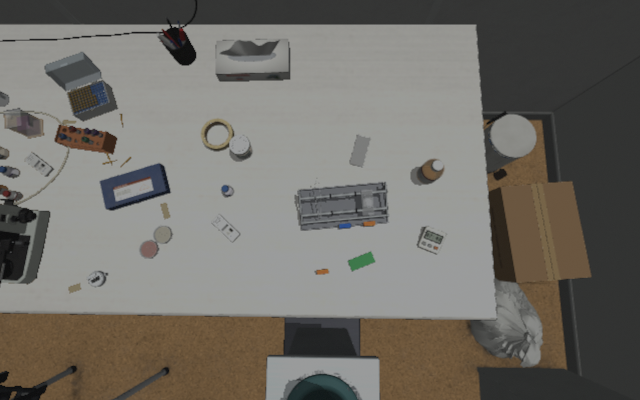

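View pics/scene0.png

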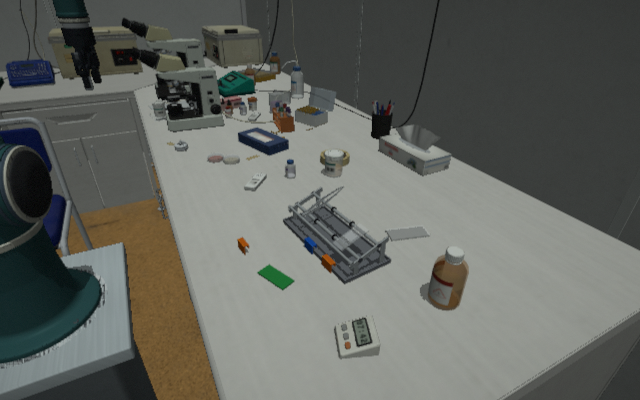

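The top view shows the rack at about (343,206), with the blue clip at (344,226) and an orange clip at (368,223). The mailer is at about (226,228) and the timer at (432,240).
- **Chamber candidates:** the green plate (361,261) is excluded. The grey plate on the bench (360,150) looks larger than the plate in the rack (367,200), so the one in the rack should be meant.
- **Orange clips:** there is one on the rack (368,223) and one loose on the bench (321,271). The rack one is farther from the base, so it is meant.

I'll confirm both in a crop.

Run:
```python
from h import *
z=np.load("top0.npz");p,W=z["p"],z["W"]
a=cv2.resize(p[140:280,290:400],None,fx=5,fy=4.2857,interpolation=cv2.INTER_CUBIC)
a=cv2.resize(p[135:280,285:400],None,fx=4,fy=4,interpolation=cv2.INTER_CUBIC)
b=cv2.resize(p[205:250,205:250],None,fx=6,fy=6,interpolation=cv2.INTER_CUBIC)
o=np.zeros((580,740,3),np.uint8);o[:,:460]=a;o[:270,465:735]=b
cv2.imwrite("pics/crop0.png",cv2.convertScaleAbs(o,alpha=1.4))
h=cv2.cvtColor(p,cv2.COLOR_BGR2HSV)
for nm,lo,hi in(("blue",(105,150,80),(125,255,255)),("orange",(5,150,120),(18,255,255)),("green",(50,120,50),(80,255,255))):
    m=cv2.inRange(h,lo,hi);n,l,st,ce=cv2.connectedComponentsWithStats(m)
    for i in range(1,n):
        if st[i,4]>15 and 180<ce[i][0]<450: print(nm,ce[i].round(1),st[i,4],np.nanmedian(W[l==i],0).round(3))
# bench things: points above bench by height
Z=W[...,2]
for nm,(x0,x1,y0,y1),zlo in(("rack",(285,400,175,240),.006),("mailer",(205,250,205,250),.008),("plate",(340,380,130,175),.002),("dropper",(215,240,178,200),.01)):
    s=np.s_[y0:y1,x0:x1];m=(Z[s]>zlo)
    n,l,st,ce=cv2.connectedComponentsWithStats(m.astype(np.uint8));i=1+st[1:,4].argmax();q=W[s][l==i]
    r=cv2.minAreaRect((q[:,:2]*1000).astype(np.float32));print(nm,st[i,4],r,np.nanpercentile(q[:,2],[5,50,95]).round(4))
```

```text
blue [344.5 225.5] 38 [ 0.52  -0.062  0.023]
orange [368.6 223.3] 38 [ 0.528 -0.132  0.022]
orange [322.  271.3] 34 [0.388 0.003 0.023]
green [361.1 260.7] 226 [ 0.418 -0.112  0.003]
rack 1383 ((577.5800170898438, -55.49568176269531), (129.62425231933594, 261.9859313964844), 5.750548362731934) [0.0077 0.0457 0.0656]
mailer 341 ((510.9278259277344, 295.1559753417969), (90.28916931152344, 33.74533462524414), 47.109832763671875) [0.0096 0.0128 0.016 ]
plate 342 ((758.2742919921875, -110.03678894042969), (46.0745964050293, 106.67378234863281), 75.80289459228516) [0.0024 0.0045 0.0078]
dropper 112 ((619.6888427734375, 290.1094055175781), (25.04416275024414, 29.835735321044922), 44.65603256225586) [0.0153 0.0422 0.0554]
```

View pics/crop0.png

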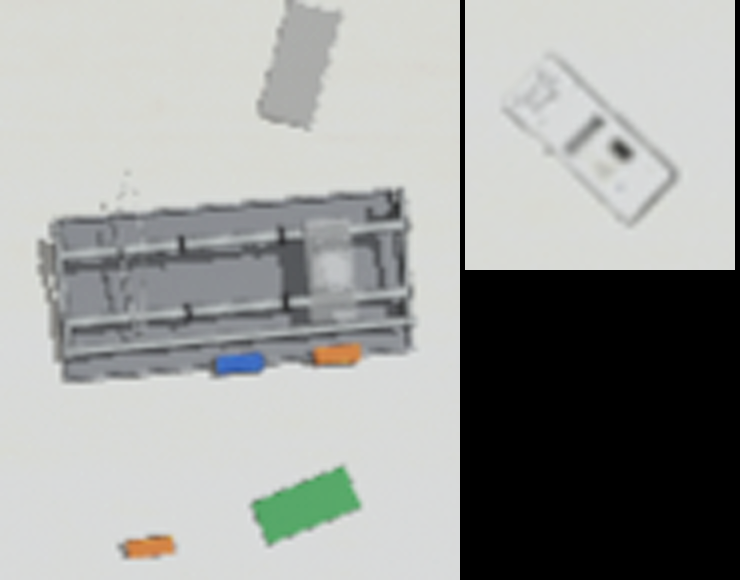

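The crop confirms it. The glass plate in the rack (crop (333,270)) is the smaller non-green plate, since the bench one measures 46 x 107 mm. The orange clip on the rack is the far one. The blue bay is the middle one and the mailer is the white box at (226,228).

```bash
cat >> h.py <<'E'
def go(p,yaw):
    """print tool-frame shift to world p, and roll that puts tool y along world heading yaw (mod pi)"""
    s=read_state();M=R.from_rotvec(s["tcp_rot"]).as_matrix()
    d=M.T@(np.array(p)-s["tool_pos"])
    t=M.T@np.array([np.cos(yaw),np.sin(yaw),0]);r=np.degrees(np.arctan2(-t[0],t[1]));r=(r+90)%180-90
    print("d mm",(d*1000).round(1),"roll",round(r,1),"or",round(r-np.sign(r)*180,1),"| q",np.round(s["q"],2),"tcp",np.round(s["tool_pos"],4),"w",round(s["width"],3),"grip",s["grip_force"],"F",np.round(s["wrist_force"],1),"t",s["time"])
YAW=np.radians(6.1);C=np.array([.580,-.055])
def rack(x,y,z): 
    c,s=np.cos(YAW),np.sin(YAW);return np.array([C[0]+c*x-s*y,C[1]+s*x+c*y,z])
E
python3 - <<'E'
from h import *
M=R.from_rotvec(read_state()["tcp_rot"]).as_matrix();print(M.round(3))
go(rack(0,-72,.23),YAW+np.pi/2)
c=calibration("wrist");T=np.linalg.inv(c["world_to_cam"]);print((M.T@(T[:3,3]-read_state()["tool_pos"])).round(3),(M.T@T[:3,:3]).round(2),np.round(c["intrinsics"],0).tolist())
E
```

```text
[[-0.975  0.224 -0.001]
 [ 0.224  0.975 -0.002]
 [ 0.    -0.002 -1.   ]]
d mm [-24065.7 -68659.     139.3] roll -19.0 or 161.0 | q [ 1.31  0.26  1.61  0.    1.27 -0.04] tcp [0.151  0.6572 0.2301] w 1.001 grip 0.0 F [ 0.5 -0.4  0.9] t 0.1
[ 0.074 -0.    -0.142] [[-0.    0.96  0.29]
 [ 1.    0.    0.  ]
 [ 0.    0.29 -0.96]] [[324.0, 0.0, 321.0], [0.0, 324.0, 198.0], [0.0, 0.0, 1.0]]
```

Request:
step_arm --commands '[{"dx": -0.601,"dy": -0.666,"dz": 0.03,"roll": -19,"fingers": -0.2},{"dx": -0.601,"dy": -0.666,"dz": 0.03,"roll": -19,"fingers": -0.2},{"dx": -0.601,"dy": -0.666,"dz": 0.03,"roll": -19,"fingers": -0.2},{"dx": -0.601,"dy": -0.666,"dz": 0.03,"roll": -19,"fingers": -0.2},{"dx": -0.601,"dy": -0.666,"dz": 0.03,"roll": -19,"fingers": -0.2},{"dx": -0.601,"dy": -0.666,"dz": 0.03,"roll": -19,"fingers": -0.2},{"dx": -0.601,"dy": -0.666,"dz": 0.03,"roll": -19,"fingers": -0.2},{"dx": -0.601,"dy": -0.666,"dz": 0.03,"roll": -19,"fingers": -0.2}]' --squeeze 20

```text
time: 1.1
tool_pos: [0.3947, 0.2194, 0.2143]
tcp_rot: [-0.167, 3.137, 0.0]
wrist_force: [0.6, 0.1, 0.4]
width: 0.6
grip_force: 0.0
```

Run:
```python
from h import *
go(rack(0,-.072,.20),YAW+np.pi/2)
```

```text
d mm [-155.2 -364.5   14.4] roll -0.0 or 180.0 | q [ 0.45 -0.16  2.08  0.    1.22 -1.22] tcp [0.3947 0.2194 0.2143] w 0.6 grip 0.0 F [0.6 0.1 0.4] t 1.1
```

Request:
step_arm --commands '[{"dx": -0.155,"dy": -0.3645,"dz": 0.0144},{"dx": -0.155,"dy": -0.3645,"dz": 0.0144},{"dx": -0.155,"dy": -0.3645,"dz": 0.0144},{"dx": -0.155,"dy": -0.3645,"dz": 0.0144},{"dx": -0.155,"dy": -0.3645,"dz": 0.0144},{"dx": -0.155,"dy": -0.3645,"dz": 0.0144},{"dx": -0.155,"dy": -0.3645,"dz": 0.0144},{"dx": -0.155,"dy": -0.3645,"dz": 0.0144}]'

```text
invalid input
```

Run:
```python
from h import *
go(rack(0,-.072,.20),YAW+np.pi/2)
p,d,c=cam("wrist");np.savez("w1.npz",p=p,d=d,W=world(d,c))
q=p.copy()
r=lambda s,y,n=0: rack(s*.9397-n*.342,y,.055+s*.342+n*.94)
for s in(-.025,.025):
    a=proj([r(s,-.125),r(s,.036),r(s,-.036)],c);print(a.round(0).tolist());
    for u,v in a: cv2.circle(q,(int(u),int(v)),4,(0,0,255),1)
a=proj([r(-.042,-.125),r(-.042,.1)],c).astype(int);cv2.line(q,tuple(map(int,a[0])),tuple(map(int,a[1])),(0,255,0),1)
cv2.imwrite("pics/w1.png",q)
```

```text
d mm [-155.2 -364.5   14.4] roll -0.0 or 180.0 | q [ 0.45 -0.16  2.08  0.    1.22 -1.22] tcp [0.3947 0.2194 0.2143] w 0.6 grip 0.0 F [0.6 0.1 0.4] t 1.1
[[-58.0, 295.0], [88.0, 295.0], [23.0, 295.0]]
[[-61.0, 341.0], [86.0, 341.0], [20.0, 341.0]]
```

View pics/w1.png

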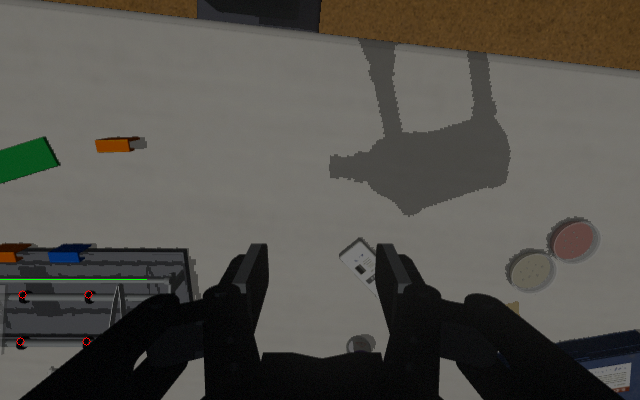

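The move was refused because every row needs all the keys. The wrist picture shows the projected rods and collars (circles near (23,295) and (88,341)) matching the real ones. I'll repeat the move with full rows.

Request:
step_arm --commands '[{"dx": -0.155,"dy": -0.3645,"dz": 0.0144,"roll": 0,"fingers": -0.2},{"dx": -0.155,"dy": -0.3645,"dz": 0.0144,"roll": 0,"fingers": -0.2},{"dx": -0.155,"dy": -0.3645,"dz": 0.0144,"roll": 0,"fingers": -0.2},{"dx": -0.155,"dy": -0.3645,"dz": 0.0144,"roll": 0,"fingers": -0.2},{"dx": -0.155,"dy": -0.3645,"dz": 0.0144,"roll": 0,"fingers": -0.2},{"dx": -0.155,"dy": -0.3645,"dz": 0.0144,"roll": 0,"fingers": -0.2},{"dx": -0.155,"dy": -0.3645,"dz": 0.0144,"roll": 0,"fingers": -0.2},{"dx": -0.155,"dy": -0.3645,"dz": 0.0144,"roll": 0,"fingers": -0.2}]'

```text
time: 2.15
tool_pos: [0.5869, -0.1255, 0.1993]
tcp_rot: [0.163, -3.136, -0.001]
wrist_force: [0.7, -0.2, -0.9]
width: 0.6
grip_force: 0.0
```

```bash
cat >> h.py <<'E'
r=lambda s,y,n=0: rack(s*.9397-n*.342,y,.055+s*.342+n*.94)
def over(q,c):
    for s in(-.025,.025):
        for u,v in proj([r(s,y) for y in(-.125,-.036,.036)],c): cv2.circle(q,(int(u),int(v)),4,(0,0,255),1)
    a=proj([r(-.042,-.125,.003),r(-.042,.1,.003)],c).astype(int).tolist();cv2.line(q,a[0],a[1],(0,255,0),1)
def box(q,c,s,y,L,W,n,col=(255,0,255)):
    a=proj([r(s+i*L/2,y+j*W/2,n) for i,j in((1,1),(1,-1),(-1,-1),(-1,1))],c);cv2.polylines(q,[a.round().astype(np.int32)],True,col,1)
E
python3 - <<'E'
from h import *
go(rack(0,-.072,.20),YAW+np.pi/2)
p,d,c=cam("wrist");np.savez("w2.npz",p=p,d=d,W=world(d,c))
q=p.copy();over(q,c);box(q,c,-.0035,-.072,.075,.033,.004)
cv2.imwrite("pics/w2.png",q)
E
```

```text
d mm [-0.6 -1.2 -0.7] roll -0.2 or 179.8 | q [-0.25  0.15  1.8   0.    1.19 -1.93] tcp [ 0.5869 -0.1255  0.1993] w 0.6 grip 0.0 F [ 0.7 -0.2 -0.9] t 2.15
```

View pics/w2.png

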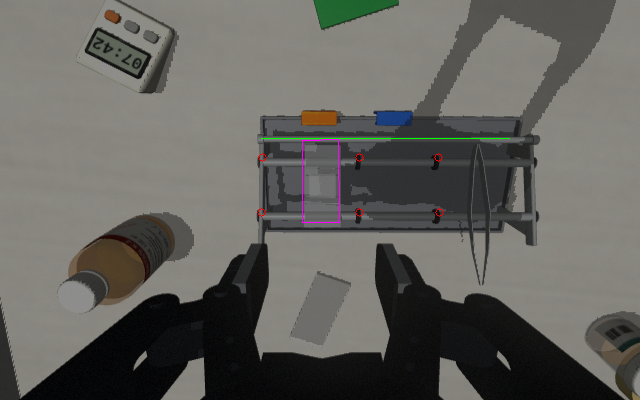

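The view shows the chamber at about (321,183) inside the predicted outline, the rods and collars on the overlay, and the forceps at (482,210) in the third bay. I'll descend.

Request:
step_arm --commands '[{"dx": 0.001,"dy": -0.001,"dz": 0.05,"roll": 0,"fingers": -0.2},{"dx": 0.001,"dy": -0.001,"dz": 0.1,"roll": 0,"fingers": -0.2},{"dx": 0.001,"dy": -0.001,"dz": 0.1,"roll": 0,"fingers": -0.2},{"dx": 0.001,"dy": -0.001,"dz": 0.1,"roll": 0,"fingers": -0.2}]'

```text
time: 2.7
tool_pos: [0.5868, -0.1249, 0.1019]
tcp_rot: [-0.168, 3.135, -0.001]
wrist_force: [0.4, -1.0, 0.7]
width: 0.598
grip_force: 0.0
```

Run:
```python
from h import *
go(rack(-.002,-.072,.037),YAW+np.pi/2)
p,d,c=cam("wrist");W=world(d,c)
q=p.copy();over(q,c);box(q,c,-.0035,-.072,.075,.033,.004)
t=read_state()["tool_pos"]
cv2.imwrite("pics/w3.png",cv2.resize(q[0:300,120:520],None,fx=2,fy=2))
```

```text
d mm [ 1.5 -1.8 64.9] roll 0.0 or -180.0 | q [-0.25  0.23  1.89  0.    1.01 -1.93] tcp [ 0.5868 -0.1249  0.1019] w 0.598 grip 0.0 F [ 0.4 -1.   0.7] t 2.7
```

View pics/w3.png

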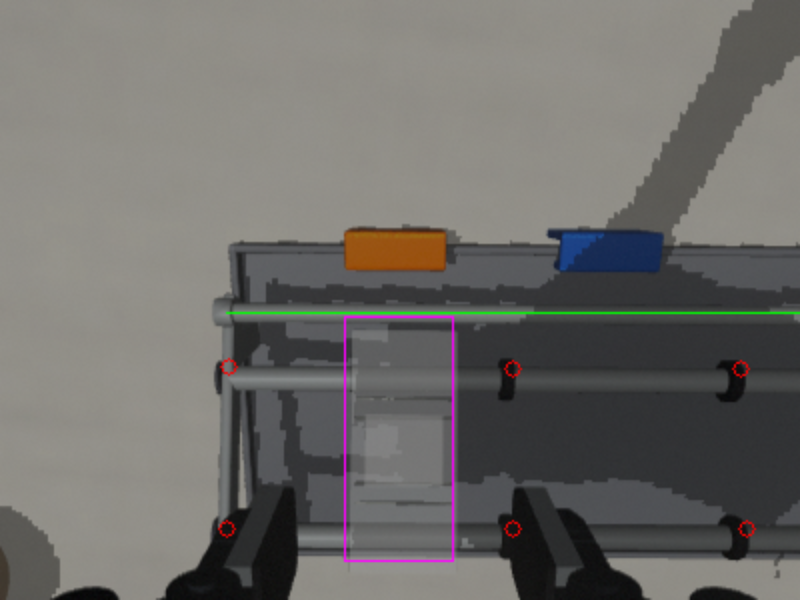

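At this scale the overlay sits about 2.5 mm towards the robot: the rail line is on the rail's axis (v 313) instead of its inner edge (v 322), and the collars are about 1 mm left. I'll update the rack pose. The chamber is centred at about u=402. Next I'll go down and grip.

Request:
step_arm --commands '[{"dx": 0,"dy": -0.001,"dz": 0.03,"roll": 0,"fingers": -0.2},{"dx": 0,"dy": -0.001,"dz": 0.05,"roll": 0,"fingers": -0.2},{"dx": 0,"dy": -0.001,"dz": 0.063,"roll": 0,"fingers": -0.2},{"dx": 0,"dy": -0.001,"dz": 0.063,"roll": 0,"fingers": -0.2}]'

```text
time: 3.25
tool_pos: [0.5855, -0.1266, 0.0364]
tcp_rot: [0.166, -3.135, -0.001]
wrist_force: [0.4, 0.1, 0.0]
width: 0.602
grip_force: 0.0
```

Request:
step_arm --commands '[{"dx": 0,"dy": 0,"dz": 0,"roll": 0,"fingers": 0.1},{"dx": 0,"dy": 0,"dz": 0,"roll": 0,"fingers": 0.2},{"dx": 0,"dy": 0,"dz": 0,"roll": 0,"fingers": 0.3},{"dx": 0,"dy": 0,"dz": 0,"roll": 0,"fingers": 0.5},{"dx": 0,"dy": 0,"dz": 0,"roll": 0,"fingers": 0.5}]' --squeeze 20

```text
time: 3.88
tool_pos: [0.587, -0.1271, 0.0381]
tcp_rot: [-0.166, 3.136, -0.001]
wrist_force: [-0.7, 0.4, 4.8]
width: 0.38
grip_force: 20.8
```

```bash
sed -i 's/^YAW=.*/YAW=np.radians(6.1);C=np.array([.5826,-.0559])/' h.py
python3 - <<'E'
from h import *
go(rack(-.003,-.072,.037),YAW+np.pi/2)
E
```

```text
d mm [-0.2 -0.8  1.1] roll -0.0 or 180.0 | q [-0.25  0.31  1.93  0.    0.9  -1.93] tcp [ 0.587  -0.1271  0.0381] w 0.38 grip 20.794250965118408 F [-0.7  0.4  4.8] t 3.875
```

Request:
step_arm --commands '[{"dx": 0,"dy": 0,"dz": -0.01,"roll": 0,"fingers": 0.5},{"dx": 0,"dy": 0,"dz": -0.035,"roll": 0,"fingers": 0.5},{"dx": 0,"dy": 0.02,"dz": -0.035,"roll": 0,"fingers": 0.5},{"dx": 0,"dy": 0.045,"dz": -0.035,"roll": 0,"fingers": 0.5},{"dx": 0,"dy": 0.065,"dz": -0.035,"roll": 0,"fingers": 0.5},{"dx": 0,"dy": 0.071,"dz": -0.035,"roll": 0,"fingers": 0.5},{"dx": 0,"dy": 0.071,"dz": -0.03,"roll": 0,"fingers": 0.5},{"dx": 0,"dy": 0.071,"dz": -0.03,"roll": 0,"fingers": 0.5}]'

```text
time: 4.88
tool_pos: [0.5782, -0.0565, 0.0664]
tcp_rot: [0.166, -3.136, 0.0]
wrist_force: [-0.1, -0.1, -0.1]
width: 0.385
grip_force: 20.4
```

Run:
```python
from h import *
go(rack(-.003,-.0,.037),YAW+np.pi/2)
p,d,c=cam("wrist")
q=p.copy();over(q,c);box(q,c,-.0035,0,.075,.033,.004)
cv2.imwrite("pics/w4.png",cv2.resize(q[0:300,120:520],None,fx=2,fy=2))
```

```text
d mm [-1.4  0.2 29.4] roll -0.0 or 180.0 | q [-0.14  0.24  1.96 -0.    0.94 -1.82] tcp [ 0.5782 -0.0565  0.0664] w 0.385 grip 20.355936884880066 F [-0.1 -0.1 -0.1] t 4.875
```

View pics/w4.png

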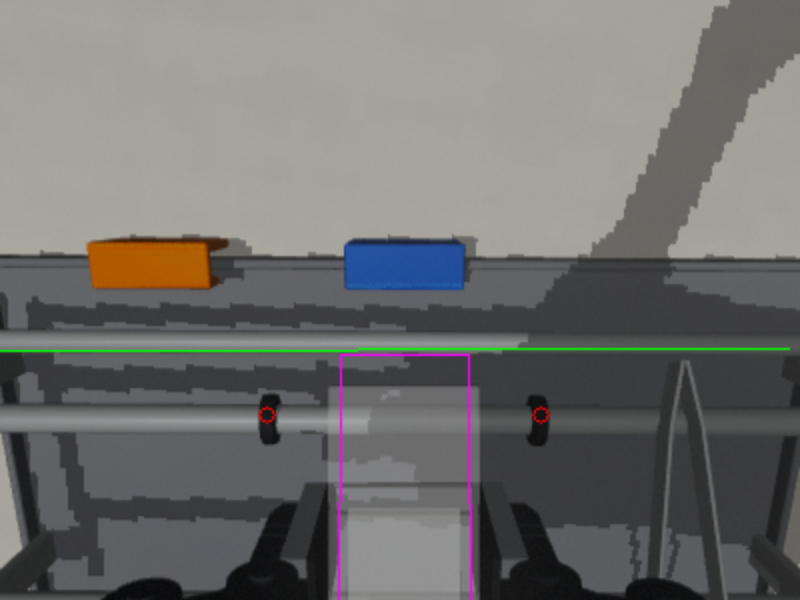

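The overlay now fits the collars and the rail's inner edge. The plate is held centred (u≈404 against 405) between the middle collars. I'll lower it gently.

Request:
step_arm --commands '[{"dx": 0,"dy": 0,"dz": 0.015,"roll": 0,"fingers": 0.5},{"dx": 0,"dy": 0,"dz": 0.024,"roll": 0,"fingers": 0.5},{"dx": 0,"dy": 0,"dz": 0.027,"roll": 0,"fingers": 0.5},{"dx": 0,"dy": 0,"dz": 0.0285,"roll": 0,"fingers": 0.5},{"dx": 0,"dy": 0,"dz": 0.0285,"roll": 0,"fingers": 0.5}]'

```text
time: 5.55
tool_pos: [0.5789, -0.0563, 0.0388]
tcp_rot: [-0.166, 3.137, -0.0]
wrist_force: [0.1, -1.3, 0.3]
width: 0.376
grip_force: 20.4
```

Request:
step_arm --commands '[{"dx": 0,"dy": 0,"dz": 0.0005,"roll": 0,"fingers": 0.5},{"dx": 0,"dy": 0,"dz": 0.001,"roll": 0,"fingers": 0.5},{"dx": 0,"dy": 0,"dz": 0.001,"roll": 0,"fingers": 0.5}]'

```text
time: 5.92
tool_pos: [0.5788, -0.0562, 0.0378]
tcp_rot: [-0.166, 3.137, -0.0]
wrist_force: [-0.1, 0.2, 1.2]
width: 0.381
grip_force: 20.4
```

Request:
step_arm --commands '[{"dx": 0,"dy": 0,"dz": 0.0005,"roll": 0,"fingers": 0.5},{"dx": 0,"dy": 0,"dz": 0.001,"roll": 0,"fingers": 0.5},{"dx": 0,"dy": 0,"dz": 0.001,"roll": 0,"fingers": 0.5}]'

```text
time: 6.3
tool_pos: [0.5789, -0.0563, 0.0377]
tcp_rot: [-0.166, 3.137, -0.0]
wrist_force: [-2.7, 0.5, 7.0]
width: 0.381
grip_force: 20.9
```

Seated at about 7 N. Release gradually.

Request:
step_arm --commands '[{"dx": 0,"dy": 0,"dz": -0.0005,"roll": 0,"fingers": 0.2},{"dx": 0,"dy": 0,"dz": -0.0005,"roll": 0,"fingers": 0.1},{"dx": 0,"dy": 0,"dz": -0.0005,"roll": 0,"fingers": 0.0},{"dx": 0,"dy": 0,"dz": -0.0005,"roll": 0,"fingers": -0.1},{"dx": 0,"dy": 0,"dz": -0.0005,"roll": 0,"fingers": -0.15},{"dx": 0,"dy": 0,"dz": -0.03,"roll": 0,"fingers": -0.15},{"dx": 0,"dy": 0,"dz": -0.09,"roll": 0,"fingers": -0.15},{"dx": 0,"dy": 0,"dz": -0.15,"roll": 0,"fingers": -0.15}]'

```text
time: 7.3
tool_pos: [0.5781, -0.0562, 0.1876]
tcp_rot: [0.166, -3.136, -0.0]
wrist_force: [0.8, -0.8, 0.5]
width: 0.575
grip_force: 0.0
```

Run:
```python
from h import *
p,d,c=cam("wrist")
q=p.copy();over(q,c);box(q,c,-.0035,0,.075,.033,.004)
cv2.imwrite("pics/w5.png",cv2.resize(q[80:300,170:500],None,fx=2.4,fy=2.4))
# mailer pose: length heading 47.1deg -> tool y across
go([.511,.295,.16],np.radians(47.1+90))
```

```text
d mm [ 35.5 357.7  36.5] roll -41.0 or 139.0 | q [-0.14  0.11  1.85  0.    1.17 -1.82] tcp [ 0.5836 -0.0569  0.1981] w 0.569 grip 0.0 F [ 2.5 -0.9  6.2] t 7.35
```

View pics/w5.png

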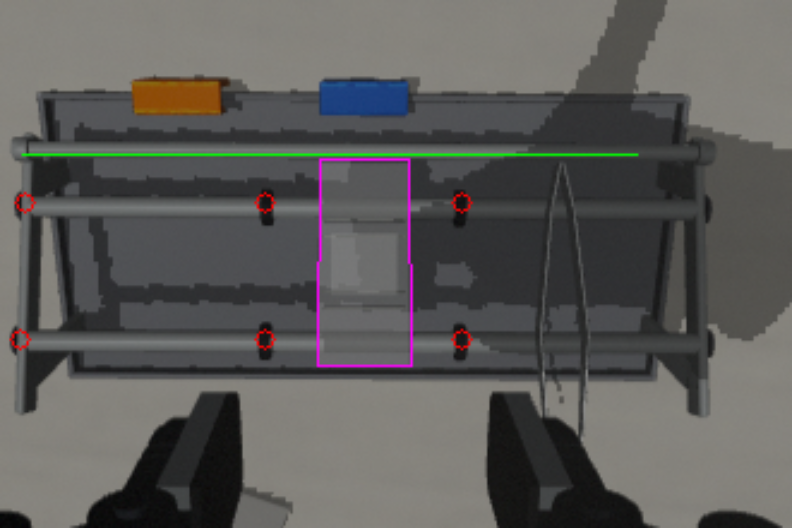

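The chamber lies on its predicted outline in the blue bay (crop (365,262)), square and close to the rail, and the forceps at (563,300) are untouched. Next is the mailer.

Request:
step_arm --commands '[{"dx": 0.03,"dy": 0.3565,"dz": 0.0,"roll": -41,"fingers": -0.3},{"dx": 0.03,"dy": 0.3565,"dz": 0.0,"roll": -41,"fingers": -0.3},{"dx": 0.03,"dy": 0.3565,"dz": 0.0,"roll": -41,"fingers": -0.3},{"dx": 0.03,"dy": 0.3565,"dz": 0.0,"roll": -41,"fingers": -0.3},{"dx": 0.03,"dy": 0.3565,"dz": 0.0,"roll": -41,"fingers": -0.3},{"dx": 0.03,"dy": 0.3565,"dz": 0.02,"roll": -41,"fingers": -0.3},{"dx": 0.03,"dy": 0.3565,"dz": 0.02,"roll": -41,"fingers": -0.3},{"dx": 0.03,"dy": 0.3565,"dz": 0.02,"roll": -41,"fingers": -0.3}]'

```text
time: 8.35
tool_pos: [0.5111, 0.2948, 0.1663]
tcp_rot: [1.255, -2.879, 0.001]
wrist_force: [-0.4, -0.1, 0.1]
width: 0.646
grip_force: 0.0
```

Run:
```python
from h import *
go([.511,.295,.05],np.radians(47.1+90))
p,d,c=cam("wrist");W=world(d,c);Z=W[...,2]
near=np.hypot(W[...,0]-.511,W[...,1]-.295)<.07
m=((Z>.009)&(Z<.025)&near).astype(np.uint8)
n,l,st,ce=cv2.connectedComponentsWithStats(m);i=1+st[1:,4].argmax()
print(st[i],cv2.minAreaRect((W[l==i][:,:2]*1000).astype(np.float32)),np.percentile(Z[l==i],[5,50,95]))
q=p.copy()
x,y,a=.511,.295,np.radians(47.1)
B=[[x+np.cos(a)*i*.045-np.sin(a)*j*.0175,y+np.sin(a)*i*.045+np.cos(a)*j*.0175,.016] for i,j in((1,1),(1,-1),(-1,-1),(-1,1))]
cv2.polylines(q,[proj(B,c).round().astype(np.int32)],True,(255,0,255),1)
cv2.imwrite("pics/w6.png",cv2.resize(q[0:300,120:520],None,fx=2,fy=2))
```

```text
d mm [ -0.2   0.3 116.3] roll 0.0 or -180.0 | q [ 0.48  0.15  1.86 -0.    1.13 -1.91] tcp [0.5111 0.2948 0.1663] w 0.646 grip 0.0 F [-0.4 -0.1  0.1] t 8.35
[ 300  134   39   94 3360] ((513.4840698242188, 293.9568176269531), (89.61228942871094, 34.735877990722656), 48.66550827026367) [0.01204666 0.01375514 0.01511728]
```

View pics/w6.png

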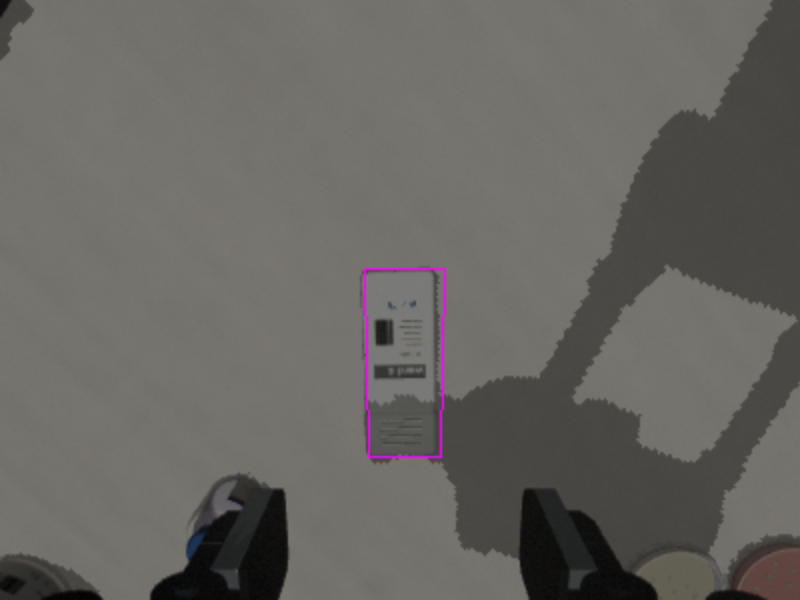

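The mailer is at (404,362) in the crop and nearly fits the outline, about 1 mm and 1 degree off. I'll descend with the fingers preset to about 45 mm and feel for the bench.

Request:
step_arm --commands '[{"dx": 0,"dy": -0.001,"dz": 0.05,"roll": -1,"fingers": -0.05},{"dx": 0,"dy": -0.001,"dz": 0.1,"roll": -1,"fingers": -0.05},{"dx": 0,"dy": -0.001,"dz": 0.14,"roll": -1,"fingers": -0.05},{"dx": 0,"dy": -0.001,"dz": 0.156,"roll": -1,"fingers": -0.05},{"dx": 0,"dy": -0.001,"dz": 0.16,"roll": -1,"fingers": -0.05},{"dx": 0,"dy": -0.001,"dz": 0.16,"roll": -1,"fingers": -0.05}]'

```text
time: 9.15
tool_pos: [0.5135, 0.2947, 0.0083]
tcp_rot: [-1.277, 2.867, 0.0]
wrist_force: [0.0, -0.3, 0.2]
width: 0.523
grip_force: 0.0
```

Request:
step_arm --commands '[{"dx": 0,"dy": 0,"dz": 0.001,"roll": 0,"fingers": -0.05},{"dx": 0,"dy": 0,"dz": 0.003,"roll": 0,"fingers": -0.05},{"dx": 0,"dy": 0,"dz": 0.003,"roll": 0,"fingers": -0.05}]'

```text
time: 9.52
tool_pos: [0.5121, 0.2946, 0.0041]
tcp_rot: [-1.279, 2.869, 0.0]
wrist_force: [0.3, -0.4, 0.8]
width: 0.529
grip_force: 0.0
```

Request:
step_arm --commands '[{"dx": 0,"dy": 0,"dz": 0.002,"roll": 0,"fingers": 0.0},{"dx": 0,"dy": 0,"dz": 0.002,"roll": 0,"fingers": 0.1},{"dx": 0,"dy": 0,"dz": 0.002,"roll": 0,"fingers": 0.2},{"dx": 0,"dy": 0,"dz": 0.002,"roll": 0,"fingers": 0.3},{"dx": 0,"dy": 0,"dz": 0.002,"roll": 0,"fingers": 0.5},{"dx": 0,"dy": 0,"dz": 0.002,"roll": 0,"fingers": 0.5}]' --squeeze 20

```text
time: 10.28
tool_pos: [0.512, 0.2944, 0.0017]
tcp_rot: [-1.279, 2.869, 0.0]
wrist_force: [-0.9, -0.4, 0.3]
width: 0.395
grip_force: 20.0
```

Request:
step_arm --commands '[{"dx": 0,"dy": 0,"dz": -0.02,"roll": 0,"fingers": 0.5},{"dx": 0,"dy": 0,"dz": -0.08,"roll": 0,"fingers": 0.5},{"dx": 0,"dy": 0,"dz": -0.13,"roll": 0,"fingers": 0.5},{"dx": 0,"dy": 0,"dz": -0.15,"roll": 0,"fingers": 0.5},{"dx": 0,"dy": 0,"dz": -0.15,"roll": 0,"fingers": 0.5}]'

```text
time: 10.9
tool_pos: [0.5132, 0.2951, 0.1542]
tcp_rot: [-1.277, 2.865, 0.0]
wrist_force: [-0.5, 0.5, -1.3]
width: 0.395
grip_force: 20.2
```

Run:
```python
from h import *
go(rack(.001,-.072,.15),YAW+np.pi/2)
p,d,c=cam("wrist");cv2.imwrite("held.png",p)
s=read_state();M=R.from_rotvec(s["tcp_rot"]).as_matrix();L=(world(d,c)-s["tool_pos"])@M
# held object: points near the tool axis
m=(abs(L[...,1])<.014)&(abs(L[...,0])<.07)&(L[...,2]>-.03)&(L[...,2]<.03);print(m.sum())
q=L[m];print("x range",np.percentile(q[:,0],[1,50,99]).round(4),"z",np.percentile(q[:,2],[5,50,95]).round(4),"slope dz/dx",np.polyfit(q[:,0],q[:,2],1).round(4))
```

```text
d mm [ 262.1 -340.4    3.6] roll 42.0 or -138.0 | q [ 0.48  0.17  1.87  0.    1.1  -1.93] tcp [0.5132 0.2951 0.1542] w 0.395 grip 20.151810944080353 F [-0.5  0.5 -1.3] t 10.9
11444
x range [-0.0444  0.0054  0.0425] z [-0.0158 -0.0145 -0.0129] slope dz/dx [ 0.0256 -0.0144]
```

Gripped and level. The mailer's centre is within about 1 mm of the tool axis, with its underside at TCP level. Carry it to the orange bay.

Request:
step_arm --commands '[{"dx": 0.262,"dy": -0.34,"dz": 0,"roll": 42,"fingers": 0.5},{"dx": 0.262,"dy": -0.34,"dz": 0,"roll": 42,"fingers": 0.5},{"dx": 0.262,"dy": -0.34,"dz": 0,"roll": 42,"fingers": 0.5},{"dx": 0.262,"dy": -0.34,"dz": 0,"roll": 42,"fingers": 0.5},{"dx": 0.262,"dy": -0.34,"dz": 0,"roll": 42,"fingers": 0.5},{"dx": 0.262,"dy": -0.34,"dz": 0,"roll": 42,"fingers": 0.5},{"dx": 0.262,"dy": -0.34,"dz": 0,"roll": 42,"fingers": 0.5},{"dx": 0.262,"dy": -0.34,"dz": 0,"roll": 42,"fingers": 0.5}]'

```text
time: 11.95
tool_pos: [0.5882, -0.1311, 0.1484]
tcp_rot: [0.158, -3.133, -0.001]
wrist_force: [1.2, 1.1, -0.0]
width: 0.39
grip_force: 20.2
```

Request:
step_arm --commands '[{"dx": 0,"dy": 0,"dz": 0,"roll": 0,"fingers": 0.5},{"dx": 0,"dy": 0,"dz": 0,"roll": 0,"fingers": 0.5}]'

```text
time: 12.2
tool_pos: [0.5888, -0.1261, 0.1503]
tcp_rot: [0.168, -3.135, -0.002]
wrist_force: [0.0, -0.2, 0.2]
width: 0.391
grip_force: 20.2
```

Run:
```python
from h import *
for i in range(3):
    go(rack(.0,-.072,.068),YAW+np.pi/2); cam("wrist")
```

```text
d mm [-1.5 -1.6 82.2] roll 0.0 or -180.0 | q [-0.25  0.19  1.85  0.    1.11 -1.93] tcp [ 0.5888 -0.1261  0.1503] w 0.391 grip 20.24164706468582 F [ 0.  -0.2  0.2] t 12.2
d mm [-1.2 -1.6 82.7] roll 0.1 or -179.9 | q [-0.25  0.19  1.85  0.    1.11 -1.93] tcp [ 0.5891 -0.1261  0.1508] w 0.39 grip 20.24165689945221 F [-0.7  0.3  0.1] t 12.25
d mm [-0.9 -1.5 83.1] roll 0.1 or -179.9 | q [-0.25  0.19  1.85  0.    1.11 -1.93] tcp [ 0.5893 -0.1262  0.1511] w 0.394 grip 20.241611301898956 F [0.7 0.1 0.3] t 12.3
```

Request:
step_arm --commands '[{"dx": -0.001,"dy": -0.0015,"dz": 0.04,"roll": 0,"fingers": 0.5},{"dx": -0.001,"dy": -0.0015,"dz": 0.07,"roll": 0,"fingers": 0.5},{"dx": -0.001,"dy": -0.0015,"dz": 0.081,"roll": 0,"fingers": 0.5},{"dx": -0.001,"dy": -0.0015,"dz": 0.083,"roll": 0,"fingers": 0.5},{"dx": -0.001,"dy": -0.0015,"dz": 0.083,"roll": 0,"fingers": 0.5}]'

```text
time: 12.98
tool_pos: [0.592, -0.1292, 0.07]
tcp_rot: [-0.167, 3.135, -0.001]
wrist_force: [0.2, -0.2, 0.2]
width: 0.388
grip_force: 20.2
```

Request:
step_arm --commands '[{"dx": 0,"dy": 0,"dz": 0.001,"roll": 0,"fingers": 0.5},{"dx": 0,"dy": 0,"dz": 0.002,"roll": 0,"fingers": 0.5},{"dx": 0,"dy": 0,"dz": 0.003,"roll": 0,"fingers": 0.5},{"dx": 0,"dy": 0,"dz": 0.004,"roll": 0,"fingers": 0.5}]'

```text
time: 13.48
tool_pos: [0.591, -0.1292, 0.0651]
tcp_rot: [-0.166, 3.137, -0.0]
wrist_force: [-1.9, 0.7, 6.1]
width: 0.389
grip_force: 21.0
```

Touched the high rod as predicted. Keep pressing slowly so the mailer pivots in the pads.

Request:
step_arm --commands '[{"dx": 0,"dy": 0,"dz": 0.001,"roll": 0,"fingers": 0.5},{"dx": 0,"dy": 0,"dz": 0.002,"roll": 0,"fingers": 0.5},{"dx": 0,"dy": 0,"dz": 0.003,"roll": 0,"fingers": 0.5},{"dx": 0,"dy": 0,"dz": 0.003,"roll": 0,"fingers": 0.5}]'

```text
time: 13.98
tool_pos: [0.5908, -0.1292, 0.0632]
tcp_rot: [0.166, -3.137, 0.0]
wrist_force: [-4.3, 0.5, 8.9]
width: 0.39
grip_force: 21.9
```

```bash
cat > tilt.py <<'E'
from h import *
go(rack(.0,-.072,.058),YAW+np.pi/2)
p,d,c=cam("wrist");cv2.imwrite("cur.png",p);W=world(d,c)
s,co=np.sin(YAW),np.cos(YAW);D=W-[C[0],C[1],0]
X=D[...,0]*co+D[...,1]*s;Y=-D[...,0]*s+D[...,1]*co;Z=W[...,2]
m=(abs(Y+.072)<.013)&(X>-.06)&(X<-.014)&(Z>.05)&(Z<.1)
k=np.polyfit(X[m],Z[m],1);print(m.sum(),"tilt deg",np.degrees(np.arctan(k[0])).round(1),"top end x",np.percentile(X[m],[1,99]).round(4),"n at mid",((k[1]-.055)*np.cos(np.arctan(k[0]))).round(4))
E
python3 tilt.py
```

```text
d mm [0.4 1.8 5.2] roll -0.0 or 180.0 | q [-0.26  0.29  1.91 -0.    0.95 -1.93] tcp [ 0.5908 -0.1292  0.0632] w 0.39 grip 21.86849981546402 F [-4.3  0.5  8.9] t 13.975
4353 tilt deg 7.5 top end x [-0.0437 -0.0144] n at mid 0.0226
```

Request:
step_arm --commands '[{"dx": 0,"dy": 0,"dz": 0.001,"roll": 0,"fingers": 0.5},{"dx": 0,"dy": 0,"dz": 0.002,"roll": 0,"fingers": 0.5},{"dx": 0,"dy": 0,"dz": 0.003,"roll": 0,"fingers": 0.5},{"dx": 0,"dy": 0,"dz": 0.003,"roll": 0,"fingers": 0.5}]'

```text
time: 14.52
tool_pos: [0.5907, -0.1293, 0.0602]
tcp_rot: [0.166, -3.137, 0.0]
wrist_force: [-4.4, 1.1, 9.7]
width: 0.391
grip_force: 22.9
```

```bash
cat >> tilt.py <<'E'
m=(abs(Y+.072)<.03)&(X>-.042)&(X<-.02)&(Z>.055)&(Z<.1);print("y edges",np.percentile(Y[m],[1,99]).round(4))
E
python3 tilt.py
```

```text
d mm [0.3 1.8 2.2] roll -0.0 or 180.0 | q [-0.26  0.29  1.91 -0.    0.94 -1.93] tcp [ 0.5907 -0.1293  0.0602] w 0.391 grip 22.902532517910004 F [-4.4  1.1  9.7] t 14.525
4357 tilt deg 10.1 top end x [-0.0439 -0.0143] n at mid 0.0201
y edges [-0.0903 -0.0574]
```

Request:
step_arm --commands '[{"dx": 0,"dy": 0.0005,"dz": 0.001,"roll": 0,"fingers": 0.5},{"dx": 0,"dy": 0.001,"dz": 0.002,"roll": 0,"fingers": 0.5},{"dx": 0,"dy": 0.0015,"dz": 0.003,"roll": 0,"fingers": 0.5},{"dx": 0,"dy": 0.0015,"dz": 0.0035,"roll": 0,"fingers": 0.5},{"dx": 0,"dy": 0.0015,"dz": 0.0035,"roll": 0,"fingers": 0.5}]'

```text
time: 15.2
tool_pos: [0.5909, -0.1291, 0.0571]
tcp_rot: [-0.166, 3.137, -0.004]
wrist_force: [-5.9, -3.1, 10.7]
width: 0.387
grip_force: 24.1
```

```bash
python3 tilt.py
```

```text
d mm [ 0.4  1.7 -0.9] roll -0.0 or 180.0 | q [-0.26  0.3   1.91 -0.    0.94 -1.93] tcp [ 0.5909 -0.1291  0.0571] w 0.387 grip 24.07456487417221 F [-5.9 -3.1 10.7] t 15.2
4315 tilt deg 13.5 top end x [-0.0439 -0.0143] n at mid 0.0177
y edges [-0.0901 -0.0573]
```

Request:
step_arm --commands '[{"dx": 0,"dy": 0,"dz": 0.001,"roll": 0,"fingers": 0.5},{"dx": 0,"dy": 0,"dz": 0.002,"roll": 0,"fingers": 0.5},{"dx": 0,"dy": 0,"dz": 0.0025,"roll": 0,"fingers": 0.5},{"dx": 0,"dy": 0,"dz": 0.0025,"roll": 0,"fingers": 0.5}]'

```text
time: 15.75
tool_pos: [0.5911, -0.1291, 0.0548]
tcp_rot: [-0.166, 3.137, -0.004]
wrist_force: [-5.3, -4.0, 10.2]
width: 0.396
grip_force: 25.0
```

```bash
python3 tilt.py
```

```text
d mm [ 0.7  1.7 -3.2] roll -0.0 or 180.0 | q [-0.26  0.3   1.91 -0.    0.93 -1.93] tcp [ 0.5911 -0.1291  0.0548] w 0.396 grip 25.006698668003082 F [-5.3 -4.  10.2] t 15.75
4357 tilt deg 16.8 top end x [-0.0437 -0.0142] n at mid 0.0162
y edges [-0.0901 -0.0574]
```

Request:
step_arm --commands '[{"dx": 0,"dy": 0,"dz": 0.001,"roll": 0,"fingers": 0.5},{"dx": 0,"dy": 0,"dz": 0.002,"roll": 0,"fingers": 0.5},{"dx": 0,"dy": 0,"dz": 0.002,"roll": 0,"fingers": 0.5}]'

```text
time: 16.18
tool_pos: [0.5913, -0.1291, 0.0531]
tcp_rot: [-0.166, 3.136, -0.003]
wrist_force: [-6.5, -3.1, 11.9]
width: 0.395
grip_force: 25.8
```

```bash
python3 tilt.py
```

```text
d mm [ 0.8  1.7 -4.9] roll -0.0 or 180.0 | q [-0.26  0.3   1.91 -0.    0.93 -1.93] tcp [ 0.5913 -0.1291  0.0531] w 0.395 grip 25.842304229736328 F [-6.5 -3.1 11.9] t 16.175
4331 tilt deg 19.1 top end x [-0.0433 -0.0143] n at mid 0.015
y edges [-0.0902 -0.0573]
```

Tilt is 19.1 degrees, so about 1 mm more to seat on the low rod.

Request:
step_arm --commands '[{"dx": 0,"dy": 0,"dz": 0.0005,"roll": 0,"fingers": 0.5},{"dx": 0,"dy": 0,"dz": 0.001,"roll": 0,"fingers": 0.5},{"dx": 0,"dy": 0,"dz": 0.001,"roll": 0,"fingers": 0.5}]'

```text
time: 16.6
tool_pos: [0.5914, -0.1291, 0.0525]
tcp_rot: [-0.166, 3.136, -0.003]
wrist_force: [-7.3, -3.0, 15.3]
width: 0.388
grip_force: 26.4
```

```bash
python3 tilt.py
```

```text
d mm [ 0.9  1.7 -5.5] roll -0.0 or 180.0 | q [-0.26  0.3   1.91 -0.    0.93 -1.93] tcp [ 0.5914 -0.1291  0.0525] w 0.388 grip 26.38737291097641 F [-7.3 -3.  15.3] t 16.6
4317 tilt deg 19.8 top end x [-0.0432 -0.0143] n at mid 0.0147
y edges [-0.0903 -0.0573]
```

Tilt is 19.8 degrees and the force is rising, so it is on both rods. Release gradually.

Request:
step_arm --commands '[{"dx": 0,"dy": 0,"dz": -0.0005,"roll": 0,"fingers": 0.18},{"dx": 0,"dy": 0,"dz": -0.001,"roll": 0,"fingers": 0.1},{"dx": 0,"dy": 0,"dz": -0.001,"roll": 0,"fingers": 0.0},{"dx": 0,"dy": 0,"dz": -0.001,"roll": 0,"fingers": -0.1},{"dx": 0,"dy": 0,"dz": -0.001,"roll": 0,"fingers": -0.15},{"dx": 0,"dy": 0,"dz": -0.02,"roll": 0,"fingers": -0.15},{"dx": 0,"dy": 0,"dz": -0.08,"roll": 0,"fingers": -0.15},{"dx": 0,"dy": 0,"dz": -0.14,"roll": 0,"fingers": -0.15}]'

```text
time: 17.65
tool_pos: [0.5905, -0.1275, 0.192]
tcp_rot: [0.166, -3.137, -0.0]
wrist_force: [1.2, 0.0, -0.4]
width: 0.571
grip_force: 0.0
```

Request:
step_arm --commands '[{"dx": 0,"dy": 0,"dz": 0,"roll": 0,"fingers": -0.15},{"dx": 0,"dy": 0,"dz": 0,"roll": 0,"fingers": -0.15},{"dx": 0,"dy": 0,"dz": 0,"roll": 0,"fingers": -0.15}]'

```text
time: 18.02
tool_pos: [0.5894, -0.1273, 0.188]
tcp_rot: [0.166, -3.134, -0.002]
wrist_force: [0.8, 0.1, -0.5]
width: 0.577
grip_force: 0.0
```

```bash
sed -i 's/X<-.014/X<.03/' tilt.py; python3 tilt.py
python3 - <<'E'
from h import *
p,d,c=cam("wrist")
q=p.copy();over(q,c);box(q,c,-.0035,0,.075,.033,.004);box(q,c,.004,-.072,.090,.035,.015)
cv2.imwrite("pics/w7.png",cv2.resize(q[60:310,170:500],None,fx=2.4,fy=2.4))
E
```

```text
d mm [ -1.2  -0.5 130. ] roll -0.0 or 180.0 | q [-0.25  0.16  1.81  0.    1.17 -1.93] tcp [ 0.5894 -0.1273  0.188 ] w 0.577 grip 0.0 F [ 0.8  0.1 -0.5] t 18.025
2886 tilt deg 20.5 top end x [-0.0427  0.0294] n at mid 0.0137
y edges [-0.0899 -0.0569]
```

View pics/w7.png

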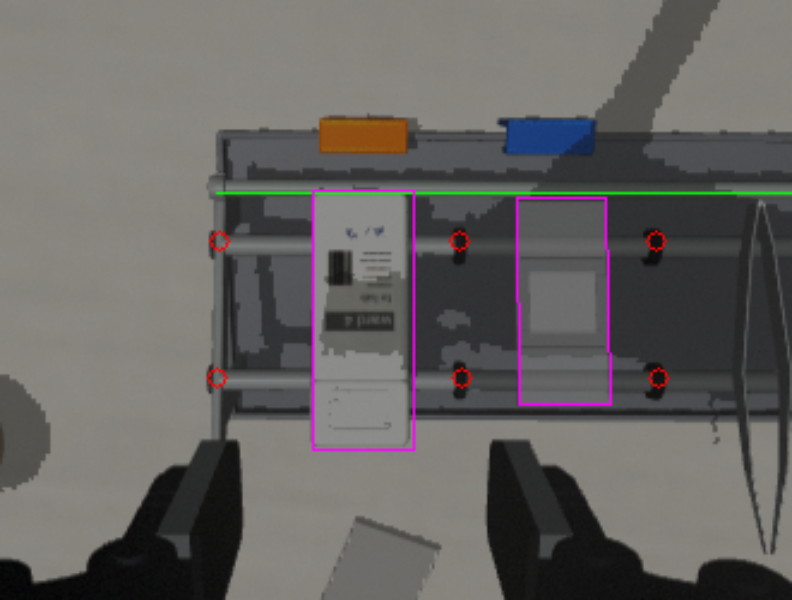

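The mailer (crop (360,320)) lies at 20 degrees on both rods, square, about 1 mm off the bay's middle and close to the rail. The chamber (563,300) is still in the blue bay, and the gripper is clear of everything.

```bash
python3 -c "from workcell import *;print(finish_job())"
```

```text
the job is handed in; nothing more can be done
None
```

I handed the job in at about 18 s: the chamber lies in the blue bay and the mailer in the orange bay, each flat on both rods, square, and close to the stop rail, with the mailer about 1 mm off its bay's middle.

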